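Set the travelling stage to its start mark with the screw slack taken up

ROBOT

A 6-joint arm with a two-finger parallel gripper is mounted at the origin on a cart in front of the work surface, level with it; the furniture and walls round the work are solid. World frame = base frame: x ahead of the robot, y to its left, z up, the work surface at z = 0. Lengths are in m, angles in rad, forces in N, time in s.
With the tool pointing down it reaches from about 0.375 to 0.975 m from the base axis. Payload 3.8 kg.
Tool frame: the origin (TCP) lies midway between the tips of the shut fingers; the grasp point (between the pads) lies 19 mm behind it; z points along the fingers, y is the line along which they close (so a half turn about z gives the same grasp; the last joint's range is limited). The gripper opens to 85 mm and grips with 20 to 120 N. Pads are 22 mm wide; open, the fingers measure 114 mm over their backs; the gripper's body (76 mm by 85 mm) begins 54 mm behind the grasp point. The pads swing forward as they close: fully open they stand 13 mm farther back than shut.
Start: joints at [-1.338, 0.264, 1.604, -0, 1.274, -0.037], TCP at [0.18, -0.651, 0.231] pointing down, gripper open.
Joint ranges: [-2.63, 2.63], [-0.94, 2.18], [0.31, 2.57], [-1.31, 4.45], [0, 2.66], [-2.55, 2.55]. Speed limits (rad/s): [2.57, 2.57, 3.14, 3.14, 3.14, 3.14].

INTERFACE

Orientations are given as a rotation vector (axis times angle).
In Python, from workcell import bot, read_camera, camera_info, ticket gives the robot as it stands.
- The arm moves only by the tool servo_tool, never from a script. Its argument "targets" is a list of rows, each an object of numbers: "hand": the closure, from -1 (fully open) to 1 (shut); "x", "y", "z": the shift along the tool's x, y, z as a fraction of full scale; "roll": the turn about the tool's z as a fraction of full scale. In form: [{"hand": .., "x": .., "y": .., "z": .., "roll": ..}, ...]. A call has 1 to 10 rows; each row is the pose to reach, as a shift and turn from the pose commanded when the call began, along the tool's axes at that moment, turning the shorter way round; what a row does not reach only later rows make up. Full scale, the value 1, is 50 cm for a shift and 180 degrees for a turn. A row lasts 1/12 s, in which the tool goes at most 41.7 mm and 7.16 degrees, less where a joint would pass 70% of its speed; a pose out of reach is approached as far as the arm can. A call with a number of a shift or a turn outside -1 to 1 is refused whole. A call with a gripper value outside its range is refused whole. The fingers move at their own pace and stop on an object; "grip_force" is the grip in N (left out, the last holds). Time passes only in rows, so rows that repeat a pose let the fingers close. It gives the time, the measured TCP pose, the force, the opening and the grip force at its end, in the units of the state.
- bot.read_state(): the state, without advancing time (a new reading comes with each control period).
- read_camera(name): name is "scene" or "top" or "wrist"; returns the picture (400x640x3 uint8, red, green, blue); there is no depth.
- camera_info(name): a dict with "fx", "fy", "cx", "cy" (pixels), "eye" and "orientation" of the camera in the world; the wrist camera has in their place "T_tool_cam" (4x4, takes a point from camera to tool coordinates, whose origin is the TCP and whose axes are the flange's). Camera axes: x right, y down, z forward; pixel columns grow to the right and rows downward; lengths in m; the calibration is good to about 2 mm. A picture is of the moment at which its call begins: read the wrist's pose just before it. camera_info takes no time and is no camera call.
- ticket.finish_job(): hands the job in; it is judged then, once.
The state is a dict: "time": time; "q": joint angles; "joint_vel": joint speeds; "joint_torque": joint torques, N m; "tool_pos": TCP position; "tcp_rot": TCP orientation; "wrist_force": force on the tool from outside, world axes, zero at the start; "torque": the same for the moment, N m; "width": opening from 0.0 (shut) to 1.0 (fully open); "grip_force": force on a finger pad.
Only numpy, scipy, OpenCV 4.12 (cv2) and the standard library are available. Lean on these libraries where they do the work, as an engineer would, in place of code of your own. Each camera call takes 0.05 s, during which the arm holds its last target. There are 200 camera calls.

TASK

The carriage of the travelling stage stands beyond the blue rider that marks where the dish count starts. Turn the spoked handwheel to run the red index at least 3 mm past the rider, towards the robot, then turn it the other way and bring the index up to the rider until the two lines meet, so that the last movement is away from the robot and the brass nut bears on the carriage side of its fork with no slack left there. Move the carriage by the screw only: do not push it or the rider, or disturb the dish on it or the loose things on the table.

Things in the scene. Friction and masses are not known exactly. Their poses are not given: they have to be found in the camera images.
- stage: travelling stage fixed to the table (place and yaw vary): aluminium base 280 x 150 mm with a dark bearing block at either end (116 mm wide, tops 78 mm above the table), two guide rods and a lead screw. Origin: centre of the base, on the table; x along the screw, away from the handwheel, which faces the robot; y left; z up. A lens stands over its far half, top 178 mm above the table
- hub (a point): centre of the handwheel, on the screw axis, 172 mm from the stage origin towards the robot, 56 mm above the table. Four straight spokes at right angles lie in the plane across the screw through this point: 12 mm thick, black, ends 50 mm from the axis; hub 27 mm across, 28 mm long. The bearing block is 42 mm behind this plane, a collar 38 mm across 22 mm behind it
- handwheel (a joint): angle of the handwheel, rad; at 0 and each quarter turn a spoke points straight up; starts within 0.6 of 0. It grows clockwise seen from the robot (upper spoke goes right, to -y of the stage) and then drives the nut away from the robot, 16 mm a turn. It stays where it is left. Turning takes about 0.05 N m in the slack and 0.14 N m while the carriage is driven
- index (a point): tip of the red index line (1.6 mm wide) on the left edge of the carriage, over the white rule, 83 mm above the table, 74 mm left of the screw axis. It moves with the carriage
- carriage: dark plate 100 x 118 mm, top 82 mm above the table, that runs along the stage's x on the rods; origin at table height 74 mm right of the index. Its guides hold it with 35 N of friction, so it stays where the screw leaves it. From its start it can go about 30 mm towards the robot
- rider: blue clip with a brass thumb screw, 14 x 30 x 13 mm, on the white rule at the left of the stage; origin 83 mm below and 74 mm right of its mark. It can slide if knocked
- mark (a point): tip of the rider's blue line, 83 mm above the table, facing the index tip. The two lines meet when index and mark have the same x in the stage's frame. At the start the mark is 6 to 19 mm nearer the robot than the index
- nut: brass nut on the screw, 16 x 30 x 30 mm, origin at its centre, in a grey fork (frame open at the top) at the wheel side of the carriage, with 4 mm play in all. It moves the carriage only while it bears on a side of the fork: its centre is then 68 mm nearer the robot than the index (wheel side, pulling to the robot) or 64 mm (carriage side, pushing away)
- dish: white petri dish, 56 mm across, 15 mm high, loose on the middle of the carriage between four brass pins; origin at the centre of its underside
- tally_counter: round white tally counter, 52 mm across, 22 mm high, loose on the table left of the stage's front
- tweezers: steel tweezers, 121 mm long, loose on the table in front of the microscope
- marker_black: black marker, 133 mm long, loose on the table in front of the microscope
Things that resemble listed ones, but are neither listed nor needed, are in the scene too. What is shaped like the dish but brown or pink is not meant.

How it is judged:
On the way, in this order (a step that is already met when the one before it is completed fails the run):
1. the index has been run at least 3 mm past the rider, towards the robot (x of index in the frame of mark below -0.003 m), for 0.1 s.
2. the index has been brought back to the rider, the nut bearing on the carriage side of the fork (x of index in the frame of mark between -0.0016 and 0.0016 m and x of index in the frame of nut below 0.065 m), for 0.2 s.
At the end, for the whole second after the job is handed in: the index line is within 1.6 mm of the rider's line along the stage, the nut bears on the carriage side of its fork (less than 1 mm of slack there), the handwheel is at rest, and the dish still lies flat between its pins on the carriage (all of step 2 and velocity of joint handwheel between -0.05 and 0.05 rad/s and horizontal distance between dish and carriage below 0.006 m and angle between dish's own z axis and vertical below 0.1 rad); the robot touches nothing.
It fails at once if the carriage is pushed directly by the robot (contact force between any of the fingers, the arm and carriage above 3 N).
It fails at once if the rider is shifted or pushed by the robot (contact force between any of the fingers, the arm and rider above 3 N or distance of mark from where it was at the start of the episode above 0.002 m).
It fails at once if the dish is lifted or knocked by the robot (contact force between any of the fingers, the arm and dish above 1 N).
It fails at once if the tally counter, tweezers or marker is moved by more than 20 mm (distance of any of tally_counter, tweezers, marker_black from where it was at the start of the episode above 0.02 m).
It also fails if it takes over 72 s, if anything falls off the work surface, if the arm or the gripper's body presses on something with over 40 N, if the wrist force passes 120 N, or if a joint passes its speed limit or range.

## Working session

There is one attempt and no reset: what is moved stays moved. The work goes in short steps, Python scripts to look and compute and a tool call to move; the robot and the scene stay as the last step left them, time stands still between calls to the robot, and variables do not carry over. Pictures are saved under pics/ and viewed, at most 10 in all, crops included, and the job is handed in when it is done.

Besides the shell and the picture viewer there is one more tool, called by a JSON object that holds its "name" and its "arguments". servo_tool: Moves the arm, as the interface text tells. Its arguments: {"type":"object","properties":{"targets":{"type":"array"},"grip_force":{"type":"number"}},"required":["targets"]}

```bash
mkdir -p pics; ls
python3 - <<'E'
from workcell import bot, read_camera, camera_info
import cv2,numpy as np
print(bot.read_state())
for n in("scene","top","wrist"):
    print(n,camera_info(n))
for n in("scene","top"):
    cv2.imwrite(f"pics/{n}0.png",read_camera(n)[:,:,::-1])
E
```

```text
pics
{'time': 0.0, 'q': array([-1.33792786e+00,  2.64754022e-01,  1.60537842e+00,  1.54283611e-05,
        1.27369423e+00, -3.68875632e-02]), 'joint_vel': array([-4.68186533e-04,  8.57616506e-04,  7.14946051e-05,  5.62600113e-05,
       -1.28683863e-03, -1.61177106e-03]), 'joint_torque': array([ 1.91748652e-03, -5.15111625e+01, -3.67315221e+01, -2.58102973e-04,
        1.29015162e-02, -3.02610204e-06]), 'tool_pos': array([ 0.17972745, -0.64987438,  0.22995905]), 'tcp_rot': array([-3.11085630e+00, -4.22141981e-01,  3.20036378e-04]), 'wrist_force': array([ 0.46602911, -0.26683429, -0.18334359]), 'torque': array([ 0.05150176, -0.02280781,  0.02129911]), 'grip_force': 0.0, 'width': 1.0003926231319855}
scene {'fx': 461.28894586775294, 'fy': 461.28894586775294, 'cx': 317.04161278696336, 'cy': 198.4530427292371, 'eye': array([-0.12084054,  0.39516494,  0.97474885]), 'orientation': array([-1.36925839,  2.26612988, -0.83813546])}
top {'fx': 488.2040339508127, 'fy': 488.2040339508127, 'cx': 310.46089745491355, 'cy': 202.90139052475922, 'eye': array([0.39209576, 0.01197809, 1.29106721]), 'orientation': array([-2.16594413,  2.13562191, -0.13298425])}
wrist {'fx': 275.83578396524877, 'fy': 275.83578396524877, 'cx': 316.7862062597539, 'cy': 192.86886948201698, 'T_tool_cam': array([[-5.98703913e-04, -9.50122601e-01, -3.11876072e-01,
         8.00186318e-02],
       [ 9.99999470e-01, -8.30063391e-04,  6.09082935e-04,
         1.48717317e-03],
       [-8.37580372e-04, -3.11875542e-01,  9.50122595e-01,
        -1.42330719e-01],
       [ 0.00000000e+00,  0.00000000e+00,  0.00000000e+00,
         1.00000000e+00]])}
```

View pics/scene0.png

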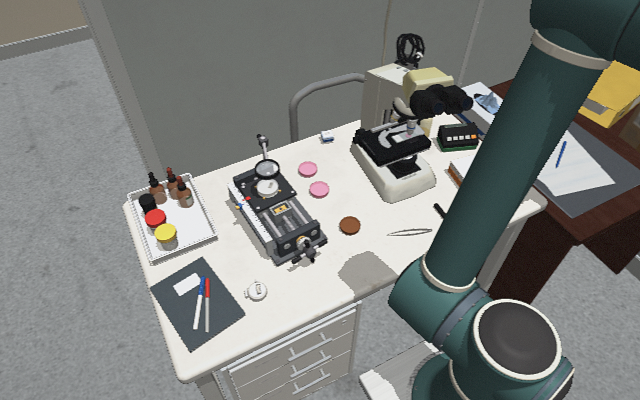

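View pics/top0.png

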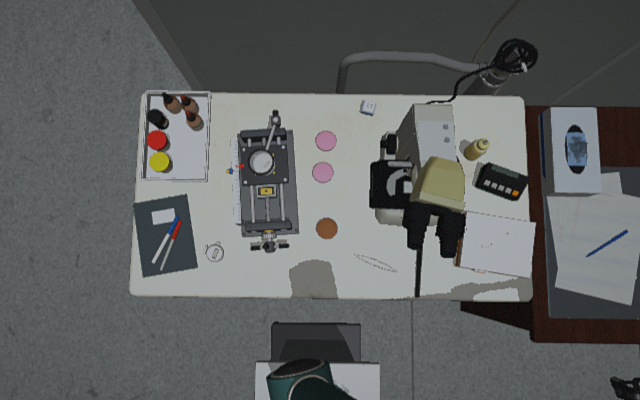

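The scene shows the stage at top-image (268,185) with its handwheel at (268,246). The rule and rider are on the left near (232,170), and the tally counter is at (215,252). Next I'll zoom in to get the frame.

```bash
cat > h.py <<'E'
from workcell import bot, read_camera, camera_info
import cv2,numpy as np
from scipy.spatial.transform import Rotation as R
def cam(n,st=None):
    c=camera_info(n); K=np.array([[c['fx'],0,c['cx']],[0,c['fy'],c['cy']],[0,0,1]])
    if n=='wrist':
        st=st or bot.read_state(); T=np.eye(4); T[:3,:3]=R.from_rotvec(st['tcp_rot']).as_matrix(); T[:3,3]=st['tool_pos']
        T=T@c['T_tool_cam']; return K,T[:3,:3],T[:3,3]
    return K,R.from_rotvec(c['orientation']).as_matrix(),c['eye']
def onplane(C,uv,z):
    K,r,e=C; d=r@np.linalg.solve(K,[*uv,1.]); return e+d*(z-e[2])/d[2]
def proj(C,p):
    K,r,e=C; q=K@(r.T@(np.asarray(p)-e)); return q[:2]/q[2]
def tri(obs):
    A=np.zeros((3,3));b=np.zeros(3)
    for C,uv in obs:
        K,r,e=C; d=r@np.linalg.solve(K,[*uv,1.]); d/=np.linalg.norm(d); P=np.eye(3)-np.outer(d,d); A+=P;b+=P@e
    return np.linalg.solve(A,b)
E
python3 - <<'E'
from h import *
t=cv2.imread("pics/top0.png")[115:260,215:310]; s=cv2.imread("pics/scene0.png")[150:270,220:335]
t=cv2.resize(t,None,fx=4,fy=4,interpolation=cv2.INTER_CUBIC); s=cv2.resize(s,None,fx=3.5,fy=3.5,interpolation=cv2.INTER_CUBIC)
o=np.zeros((600,800,3),np.uint8); o[:580,:380]=t; o[:420,385:385+s.shape[1]]=s
cv2.imwrite("pics/comp.png",o)
E
```

```text
(no output)
```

View pics/comp.png

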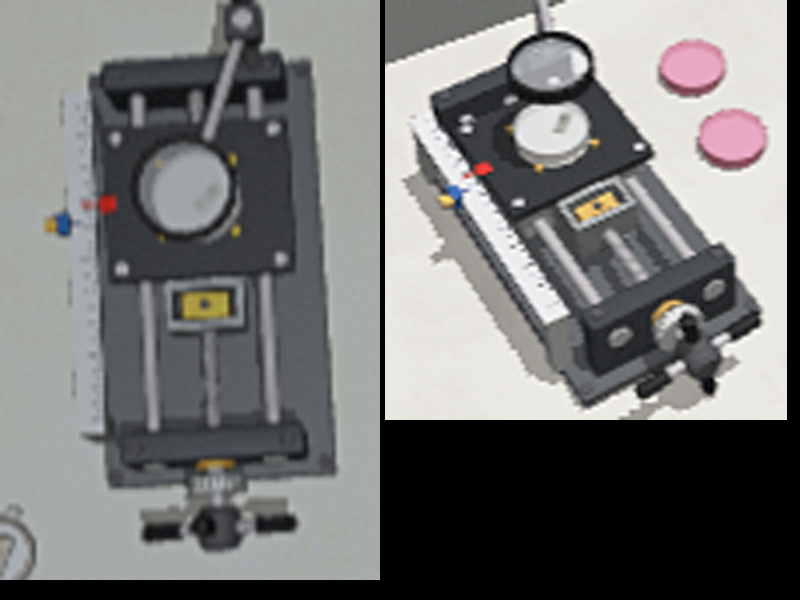

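The top crop shows the hub at about (220,525), the red index at (87,205), the blue rider at (65,222) and the nut at (205,305). The handwheel has one spoke near vertical, slightly left.

Run:
```python
from h import *
T=cam("top");S=cam("scene")
t=lambda u,v:(215+u/4,115+v/4); s=lambda u,v:(220+(u-385)/3.5,150+v/3.5)
for n,a,b in [("hub",(220,525),(703,362)),("index",(87,205),(468,177)),("rider",(70,223),(456,193)),("nut",(204,304),(598,205)),
  ("blockL",(122,435),(588,325)),("blockR",(303,428),(723,250))]:
    print(n,tri([(T,t(*a)),(S,s(*b))]).round(4))
c={n:onplane(T,t(*p),.012) for n,p in dict(nl=(108,485),nr=(336,474),fr=(312,64)).items()}; print(c)
d=c['fr']-c['nr']; print("yaw",np.degrees(np.arctan2(d[1],d[0])), np.linalg.norm(d), np.linalg.norm(c['nl']-c['nr']))
d=c['nl']-c['nr'];print(np.degrees(np.arctan2(-d[0],d[1])))
```

```text
hub [0.4418 0.1219 0.0448]
index [0.6415 0.2092 0.0815]
rider [0.6308 0.2211 0.0809]
nut [0.5805 0.1342 0.0726]
blockL [0.4967 0.1834 0.0608]
blockR [0.5037 0.0712 0.069 ]
{'nl': array([0.46905235, 0.20010053, 0.012     ]), 'nr': array([0.47836607, 0.05081453, 0.012     ]), 'fr': array([0.75443029, 0.07183082, 0.012     ])}
yaw 4.353429385672112 0.2768630283747902 0.14957624925460414
3.5699667956501204
```

```bash
cat >> h.py <<'E'
def fr(st,*targets):
    r=R.from_rotvec(st['tcp_rot']).as_matrix(); yaw=np.degrees(np.arctan2(r[1,0],r[0,0]))
    for p,y in targets: print((r.T@(np.array(p)-st['tool_pos'])/.5).round(4), "roll",round(-(y-yaw)/180,4))
HUB=np.array([.4415,.122,.056]); YAW=4.0
def W(x,y,z):  # stage-frame offset from hub -> world
    c,s=np.cos(np.radians(YAW)),np.sin(np.radians(YAW)); return HUB+[c*x-s*y,s*x+c*y,z]
E
python3 - <<'E'
from h import *
fr(bot.read_state(),([.18,-.65,.45],-15.4),([.42,-.3,.45],-6),([.5,.155,.45],4),([.5,.155,.24],4))
E
```

```text
[ 0.0005 -0.0006 -0.4399] roll 0.1714
[ 0.6497 -0.5474 -0.4387] roll 0.1192
[ 1.0464 -1.3818 -0.4369] roll 0.0636
[ 1.0464 -1.3809 -0.0169] roll 0.0636
```

{"name": "servo_tool", "arguments": {"targets": [{"hand": 1,"x": 0,"y": 0,"z": -0.08,"roll": 0},{"hand": 1,"x": 0,"y": 0,"z": -0.16,"roll": 0},{"hand": 1,"x": 0,"y": 0,"z": -0.24,"roll": 0},{"hand": 1,"x": 0,"y": 0,"z": -0.32,"roll": 0},{"hand": 1,"x": 0,"y": 0,"z": -0.4,"roll": 0},{"hand": 1,"x": 0.05,"y": -0.04,"z": -0.44,"roll": 0},{"hand": 1,"x": 0.11,"y": -0.09,"z": -0.44,"roll": 0.01},{"hand": 1,"x": 0.17,"y": -0.14,"z": -0.44,"roll": 0.02},{"hand": 1,"x": 0.23,"y": -0.19,"z": -0.44,"roll": 0.03},{"hand": 1,"x": 0.29,"y": -0.24,"z": -0.44,"roll": 0.04}]}}

```text
time: 0.93
tool_pos: [0.2882, -0.4947, 0.4509]
tcp_rot: [-3.133, -0.223, 0.0]
wrist_force: [0.6, -0.2, 0.5]
width: -0.003
grip_force: 0.0
```

{"name": "servo_tool", "arguments": {"targets": [{"hand": 1,"x": 0.06,"y": -0.05,"z": 0},{"hand": 1,"x": 0.12,"y": -0.1,"z": 0},{"hand": 1,"x": 0.18,"y": -0.15,"z": 0},{"hand": 1,"x": 0.24,"y": -0.2,"z": 0},{"hand": 1,"x": 0.3,"y": -0.25,"z": 0},{"hand": 1,"x": 0.36,"y": -0.3,"z": 0},{"hand": 1,"x": 0.4,"y": -0.37,"z": 0},{"hand": 1,"x": 0.44,"y": -0.44,"z": 0,"roll": 0.01},{"hand": 1,"x": 0.48,"y": -0.51,"z": 0,"roll": 0.02},{"hand": 1,"x": 0.52,"y": -0.58,"z": 0,"roll": 0.02}]}}

```text
invalid input
```

Run:
```python
from h import *
s=bot.read_state();print(s['time'],s['tool_pos'],s['width'])
fr(s,([.5,.155,.45],4),([.5,.155,.24],4))
```

```text
0.9333 [ 0.28821316 -0.49472121  0.45087577] -0.00260264216498345
[ 0.603  -1.2265  0.0024] roll 0.0229
[ 0.603  -1.2263  0.4224] roll 0.0229
```

{"name": "servo_tool", "arguments": {"targets": [{"hand": 1,"x": 0.05,"y": -0.06,"z": 0,"roll": 0},{"hand": 1,"x": 0.1,"y": -0.12,"z": 0,"roll": 0},{"hand": 1,"x": 0.15,"y": -0.18,"z": 0,"roll": 0},{"hand": 1,"x": 0.2,"y": -0.24,"z": 0,"roll": 0},{"hand": 1,"x": 0.25,"y": -0.31,"z": 0,"roll": 0},{"hand": 1,"x": 0.3,"y": -0.38,"z": 0,"roll": 0},{"hand": 1,"x": 0.34,"y": -0.45,"z": 0,"roll": 0},{"hand": 1,"x": 0.37,"y": -0.52,"z": 0,"roll": 0.01},{"hand": 1,"x": 0.4,"y": -0.59,"z": 0,"roll": 0.02},{"hand": 1,"x": 0.42,"y": -0.66,"z": 0,"roll": 0.023}]}}

```text
time: 1.77
tool_pos: [0.4485, -0.1374, 0.4506]
tcp_rot: [-3.139, -0.111, 0.001]
wrist_force: [-1.0, 0.7, 0.2]
width: -0.006
grip_force: 0.0
```

{"name": "servo_tool", "arguments": {"targets": [{"hand": 1,"x": 0.02,"y": -0.08,"z": 0,"roll": 0},{"hand": 1,"x": 0.04,"y": -0.16,"z": 0,"roll": 0},{"hand": 1,"x": 0.06,"y": -0.24,"z": 0,"roll": 0},{"hand": 1,"x": 0.08,"y": -0.32,"z": 0.03,"roll": 0},{"hand": 1,"x": 0.1,"y": -0.39,"z": 0.08,"roll": 0},{"hand": 1,"x": 0.12,"y": -0.45,"z": 0.13,"roll": 0},{"hand": 1,"x": 0.14,"y": -0.5,"z": 0.19,"roll": 0},{"hand": 1,"x": 0.16,"y": -0.53,"z": 0.26,"roll": 0},{"hand": 1,"x": 0.18,"y": -0.56,"z": 0.34,"roll": 0},{"hand": 1,"x": 0.18,"y": -0.57,"z": 0.42,"roll": 0}]}}

```text
time: 2.6
tool_pos: [0.5186, 0.1534, 0.2409]
tcp_rot: [-3.138, -0.116, -0.004]
wrist_force: [0.4, 0.3, -0.9]
width: -0.001
grip_force: 0.0
```

Run:
```python
from h import *
read_camera("wrist")
s=bot.read_state();im=read_camera("wrist");print(s)
np.save("s1.npy",s,allow_pickle=True);cv2.imwrite("pics/w1raw.png",im[:,:,::-1])
cv2.imwrite("pics/w1.png",cv2.resize(im[:,:,::-1],(800,500),interpolation=cv2.INTER_CUBIC))
```

```text
{'time': 2.65, 'q': array([2.41258687e-01, 7.67715436e-03, 1.89650413e+00, 1.00940014e-03,
       1.25314822e+00, 1.73788754e+00]), 'joint_vel': array([-0.02804422, -0.0036783 ,  0.04360116, -0.01379892,  0.21257566,
       -0.02804684]), 'joint_torque': array([-4.56431536e-01, -5.69681311e+01, -6.26028371e+01, -1.86097585e-01,
       -1.19037665e+00,  4.72049089e-02]), 'tool_pos': array([0.51155977, 0.1518559 , 0.22951995]), 'tcp_rot': array([ 3.13710332,  0.11588183, -0.02449272]), 'wrist_force': array([-6.60469092, -1.36389056, -7.41290967]), 'torque': array([-0.04024809,  0.24042658,  0.00117763]), 'grip_force': 0.0, 'width': 0.0023783589721094746}
```

View pics/w1.png

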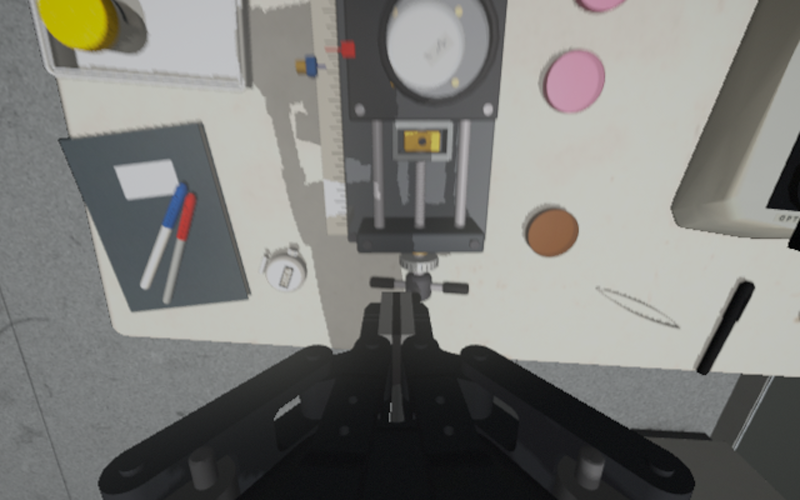

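The wrist picture shows the hub at about (417,287), the red index at (340,48) left of its red square, the blue rider with its line tip at (322,66), and the nut at (420,140). I'll settle closer over the rule to measure better.

{"name": "servo_tool", "arguments": {"targets": [{"hand": 1,"x": 0.01,"y": -0.05,"z": 0.02,"roll": 0},{"hand": 1,"x": 0.03,"y": -0.09,"z": 0.04,"roll": 0},{"hand": 1,"x": 0.03,"y": -0.09,"z": 0.06,"roll": 0},{"hand": 1,"x": 0.03,"y": -0.09,"z": 0.06,"roll": 0},{"hand": 1,"x": 0.03,"y": -0.09,"z": 0.06,"roll": 0},{"hand": 1,"x": 0.03,"y": -0.09,"z": 0.06,"roll": 0},{"hand": 1,"x": 0.03,"y": -0.09,"z": 0.06,"roll": 0}]}}

```text
time: 3.28
tool_pos: [0.5298, 0.1964, 0.2137]
tcp_rot: [-3.139, -0.111, -0.003]
wrist_force: [-0.7, 0.2, -0.4]
width: 0.001
grip_force: 0.0
```

Run:
```python
from h import *
s=bot.read_state();im=read_camera("wrist");print(s['tool_pos'],s['tcp_rot'],s['joint_vel'],s['wrist_force'])
im=im[:,:,::-1]
np.save("s2.npy",s,allow_pickle=True);cv2.imwrite("pics/w2raw.png",im)
a=cv2.resize(im[0:300,260:500],(480,600),interpolation=cv2.INTER_CUBIC)
ix=proj(cam('wrist',s),[.6415,.2092,.083]).astype(int);print(ix)
y0=max(ix[1]-40,0);x0=ix[0]-30;print(x0,y0)
b=cv2.resize(im[y0:y0+80,x0:x0+53],(312,480),interpolation=cv2.INTER_CUBIC)
o=np.zeros((600,800,3),np.uint8);o[:,:480]=a;o[:480,484:796]=b[:,:312]
cv2.imwrite("pics/w2.png",o)
```

```text
[0.52979722 0.19639155 0.21368912] [-3.13924247 -0.11129007 -0.00336567] [ 0.0012508   0.00185902  0.00341576  0.00142541 -0.00602338  0.00135601] [-0.66260143  0.21686819 -0.43869225]
[309  65]
279 25
```

View pics/w2.png

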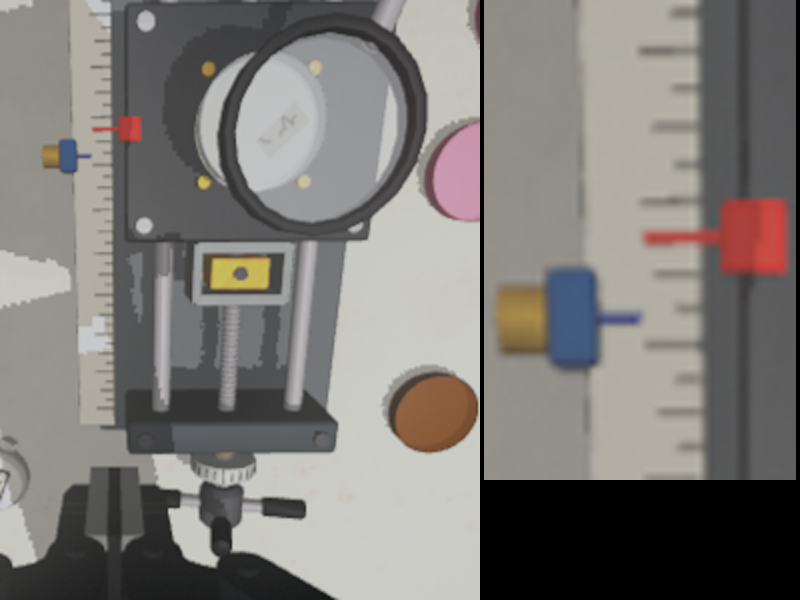

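The left crop shows the hub at (221,500), spokes to (165,497) and (303,510), and the upper spoke's end at (222,548). In the zoom, the red index tip is at (645,238) and the blue mark tip at (640,318).

Run:
```python
from h import *
s1=np.load("s1.npy",allow_pickle=True).item();s2=np.load("s2.npy",allow_pickle=True).item()
C1=cam('wrist',s1);C2=cam('wrist',s2);T=cam('top');S=cam('scene')
o=lambda u,v:(260+u/2,v/2)
print("hub",tri([(C2,o(221,500)),(T,(270,246.2)),(S,(310.9,253.4))]),tri([(C2,o(221,500)),(C1,(333.6,229.6))]))
i=onplane(C2,(306.3,64.7),.083);m=onplane(C2,(305.5,78),.083);print("idx",i,"mark",m)
print("idx tri",tri([(C2,(306.3,64.7)),(T,(236.75,166.25)),(S,(243.7,200.6))]))
def yaw(a,b,z,n,off=0):
    d=onplane(C2,o(*b),z)-onplane(C2,o(*a),z);print(n,np.degrees(np.arctan2(d[1],d[0]))+off,np.linalg.norm(d))
yaw((80,425),(70,0),.08,"rule");yaw((160,408),(163,242),.062,"rodL");yaw((293,408),(307,242),.062,"rodR")
yaw((368,239),(127,239),.082,"carr",-90);yaw((335,447),(128,450),.078,"block",-90)
for n,p,z in [("spR",(303,510),.056),("spL",(150,497),.056),("up",(222,548),.1),("hubtop",(221,500),.062)]: print(n,onplane(C2,o(*p),z))
```

```text
hub [0.44042129 0.12174813 0.04889718] [0.43855389 0.12206641 0.05199104]
idx [0.64194707 0.21218911 0.083     ] mark [0.63077081 0.21226945 0.083     ]
idx tri [0.64179423 0.21023804 0.08119364]
rule 4.19887940479913 0.1962299637924816
rodL 4.548012587701858 0.09146366346180829
rodR 5.262865798183174 0.09149524109486887
carr 4.024581609651989 0.11596259111908751
block 4.91851214689072 0.11392899800869216
spR [0.43986173 0.07113507 0.056     ]
spL [0.44226087 0.1662385  0.056     ]
up [0.43863138 0.1296595  0.1       ]
hubtop [0.44656886 0.12413811 0.062     ]
```

```bash
sed -i 's/^HUB=.*/HUB=np.array([.441,.122,.056]); YAW=4.4/' h.py
python3 - <<'E'
from h import *
s=bot.read_state()
fr(s,(W(0,-.04,.15),4.4),(W(0,-.04,.07),4.4),(W(0,-.04,.025),4.4),(W(0,.02,.025),4.4),(W(0,.02,.07),4.4))
E
```

```text
[-0.1871  0.216   0.0146] roll -0.0019
[-0.1874  0.216   0.1746] roll -0.0019
[-0.1876  0.216   0.2646] roll -0.0019
[-0.1883  0.096   0.2646] roll -0.0019
[-0.1881  0.096   0.1746] roll -0.0019
```

{"name": "servo_tool", "arguments": {"targets": [{"hand": 1,"x": -0.06,"y": 0.07,"z": 0,"roll": 0},{"hand": 1,"x": -0.12,"y": 0.14,"z": 0,"roll": 0},{"hand": 1,"x": -0.187,"y": 0.216,"z": 0.01,"roll": -0.002},{"hand": 1,"x": -0.187,"y": 0.216,"z": 0.07,"roll": -0.002},{"hand": 1,"x": -0.187,"y": 0.216,"z": 0.13,"roll": -0.002},{"hand": 1,"x": -0.187,"y": 0.216,"z": 0.175,"roll": -0.002},{"hand": 1,"x": -0.187,"y": 0.216,"z": 0.175,"roll": -0.002},{"hand": 1,"x": -0.187,"y": 0.216,"z": 0.175,"roll": -0.002}]}}

```text
time: 4.0
tool_pos: [0.4427, 0.0821, 0.1243]
tcp_rot: [3.139, 0.122, -0.003]
wrist_force: [-0.3, 0.4, 0.7]
width: 0.004
grip_force: 0.0
```

```bash
cat >> h.py <<'E'
def red(save=None):
    s=bot.read_state(); out={}
    for n in ("top","scene"):
        im=read_camera(n).astype(int); d=im[:,:,0]-np.maximum(im[:,:,1],im[:,:,2])
        C=cam(n); p=proj(C,[.63,.205,.083]).astype(int); m=np.zeros_like(d); m[p[1]-9:p[1]+10,p[0]-8:p[0]+9]=1
        w=np.clip(d-40,0,None)*m
        if w.sum()>0:
            v,u=np.mgrid[:400,:640]; uv=((u*w).sum()/w.sum(),(v*w).sum()/w.sum()); P=onplane(C,uv,.085)-HUB
            out[n]=(int(w.sum()),round(1000*(P[0]*np.cos(np.radians(YAW))+P[1]*np.sin(np.radians(YAW))),2))
    l=(R.from_rotvec(s['tcp_rot']).as_matrix(),s['tool_pos']-HUB)[1]; c,k=np.cos(np.radians(YAW)),np.sin(np.radians(YAW))
    print("t",round(s['time'],2),"tcp-hub stage mm",(1000*np.array([c*l[0]+k*l[1],-k*l[0]+c*l[1],l[2]])).round(1),"red",out,"F",s['wrist_force'].round(1))
    if save:
        im=read_camera("wrist")[:,:,::-1]; cv2.imwrite(f"pics/{save}.png",im)
    return out
E
python3 - <<'E'
from h import *
for n in("top","scene"):
    im=cv2.imread(f"pics/{n}0.png")[:,:,::-1].astype(int)
    d=im[:,:,0]-np.maximum(im[:,:,1],im[:,:,2]); C=cam(n); p=proj(C,[.63,.205,.083]).astype(int); m=np.zeros_like(d); m[p[1]-9:p[1]+10,p[0]-8:p[0]+9]=1
    print(n,p,(d*m).max())
red("w3")
E
```

```text
top [238 170] 140
scene [246 202] 184
t 4.0 tcp-hub stage mm [ -1.3 -39.9  68.3] red {'top': (1383, np.float64(206.8)), 'scene': (1877, np.float64(207.1))} F [-0.3  0.4  0.7]
```

View pics/w3.png

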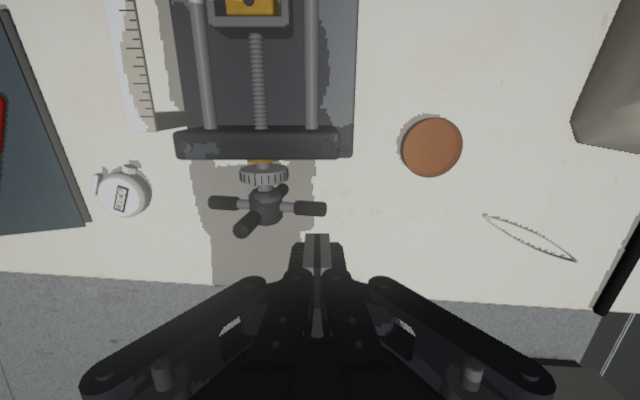

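The picture shows the closed fingers at (317,240), clear to the right of the wheel. The hub is at (265,205) and the upper spoke's end, leaning left, at (245,228). First stroke.

{"name": "servo_tool", "arguments": {"targets": [{"hand": 1,"x": 0.002,"y": 0,"z": 0.05,"roll": 0},{"hand": 1,"x": 0.002,"y": 0,"z": 0.088,"roll": 0},{"hand": 1,"x": 0.002,"y": -0.02,"z": 0.088,"roll": 0},{"hand": 1,"x": 0.002,"y": -0.04,"z": 0.088,"roll": 0},{"hand": 1,"x": 0.002,"y": -0.06,"z": 0.088,"roll": 0},{"hand": 1,"x": 0.002,"y": -0.08,"z": 0.088,"roll": 0},{"hand": 1,"x": 0.002,"y": -0.1,"z": 0.088,"roll": 0},{"hand": 1,"x": 0.002,"y": -0.12,"z": 0.088,"roll": 0},{"hand": 1,"x": 0.002,"y": -0.12,"z": 0.088,"roll": 0},{"hand": 1,"x": 0.002,"y": -0.12,"z": 0.088,"roll": 0}]}}

```text
time: 4.98
tool_pos: [0.4405, 0.1438, 0.0813]
tcp_rot: [-3.138, -0.125, -0.002]
wrist_force: [0.5, -0.1, 1.6]
width: -0.003
grip_force: 0.5
```

```bash
python3 -c "
from h import *
red('w4')"
```

```text
t 4.98 tcp-hub stage mm [ 1.2 21.8 25.3] red {'top': (1379, np.float64(206.76)), 'scene': (1931, np.float64(206.92))} F [ 0.5 -0.1  1.6]
```

View pics/w4.png

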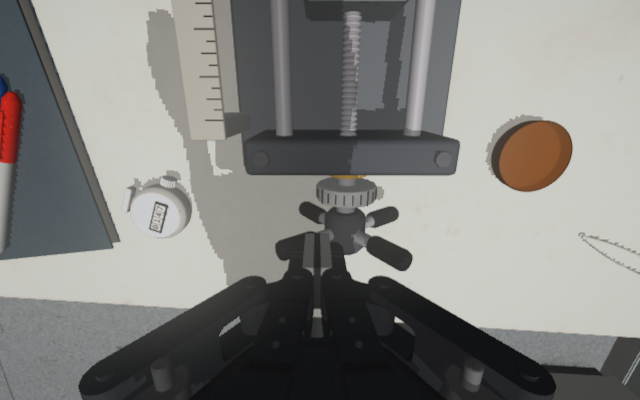

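Stroke worked: the spoke is pushed left to about 55° and a new spoke stands to the right at (385,250). Next strokes follow.

{"name": "servo_tool", "arguments": {"targets": [{"hand": 1,"x": 0,"y": 0,"z": -0.06,"roll": 0},{"hand": 1,"x": 0,"y": 0,"z": -0.095,"roll": 0},{"hand": 1,"x": -0.001,"y": 0.07,"z": -0.095,"roll": 0},{"hand": 1,"x": -0.001,"y": 0.144,"z": -0.095,"roll": 0},{"hand": 1,"x": -0.001,"y": 0.144,"z": -0.09,"roll": 0},{"hand": 1,"x": -0.001,"y": 0.144,"z": -0.04,"roll": 0},{"hand": 1,"x": -0.001,"y": 0.144,"z": 0,"roll": 0},{"hand": 1,"x": -0.001,"y": 0.13,"z": 0,"roll": 0},{"hand": 1,"x": -0.001,"y": 0.11,"z": 0,"roll": 0},{"hand": 1,"x": -0.001,"y": 0.09,"z": 0,"roll": 0}]}}

```text
time: 5.97
tool_pos: [0.4436, 0.0966, 0.0818]
tcp_rot: [3.136, 0.123, 0.001]
wrist_force: [-0.5, -6.3, 4.8]
width: -0.0
grip_force: 2.9
```

{"name": "servo_tool", "arguments": {"targets": [{"hand": 1,"x": 0,"y": -0.02,"z": 0,"roll": 0},{"hand": 1,"x": 0,"y": -0.04,"z": 0,"roll": 0},{"hand": 1,"x": 0,"y": -0.06,"z": 0,"roll": 0},{"hand": 1,"x": 0,"y": -0.08,"z": 0,"roll": 0},{"hand": 1,"x": 0,"y": -0.09,"z": 0,"roll": 0},{"hand": 1,"x": 0,"y": -0.09,"z": 0,"roll": 0},{"hand": 1,"x": 0,"y": -0.09,"z": 0,"roll": 0}]}}

```text
time: 6.55
tool_pos: [0.4395, 0.1436, 0.081]
tcp_rot: [-3.138, -0.124, -0.001]
wrist_force: [-0.2, 0.5, 1.7]
width: -0.003
grip_force: 0.7
```

```bash
python3 -c "
from h import *
red('w5')"
```

```text
t 6.55 tcp-hub stage mm [ 0.1 21.6 25. ] red {'top': (1378, np.float64(202.75)), 'scene': (1896, np.float64(203.08))} F [-0.2  0.5  1.7]
```

{"name": "servo_tool", "arguments": {"targets": [{"hand": 1,"x": 0,"y": 0,"z": -0.06,"roll": 0},{"hand": 1,"x": 0,"y": 0,"z": -0.095,"roll": 0},{"hand": 1,"x": 0,"y": 0.07,"z": -0.095,"roll": 0},{"hand": 1,"x": 0,"y": 0.144,"z": -0.095,"roll": 0},{"hand": 1,"x": 0,"y": 0.144,"z": -0.09,"roll": 0},{"hand": 1,"x": 0,"y": 0.144,"z": -0.04,"roll": 0},{"hand": 1,"x": 0,"y": 0.144,"z": 0,"roll": 0},{"hand": 1,"x": 0,"y": 0.13,"z": 0,"roll": 0},{"hand": 1,"x": 0,"y": 0.11,"z": 0,"roll": 0},{"hand": 1,"x": 0,"y": 0.09,"z": 0,"roll": 0}]}}

```text
time: 7.53
tool_pos: [0.4437, 0.0967, 0.0818]
tcp_rot: [3.136, 0.123, 0.001]
wrist_force: [-0.1, -5.1, 5.2]
width: -0.003
grip_force: 2.9
```

{"name": "servo_tool", "arguments": {"targets": [{"hand": 1,"x": 0,"y": -0.02,"z": 0,"roll": 0},{"hand": 1,"x": 0,"y": -0.04,"z": 0,"roll": 0},{"hand": 1,"x": 0,"y": -0.06,"z": 0,"roll": 0},{"hand": 1,"x": 0,"y": -0.08,"z": 0,"roll": 0},{"hand": 1,"x": 0,"y": -0.09,"z": 0,"roll": 0},{"hand": 1,"x": 0,"y": -0.09,"z": 0,"roll": 0},{"hand": 1,"x": 0,"y": -0.09,"z": 0,"roll": 0}]}}

```text
time: 8.12
tool_pos: [0.4395, 0.1436, 0.081]
tcp_rot: [-3.138, -0.124, -0.001]
wrist_force: [-0.2, -0.0, 1.5]
width: 0.001
grip_force: 0.7
```

```bash
python3 -c "
from h import *
red('w6')"
```

```text
t 8.12 tcp-hub stage mm [ 0.1 21.6 25. ] red {'top': (1415, np.float64(198.84)), 'scene': (1908, np.float64(199.07))} F [-0.2 -0.   1.5]
```

{"name": "servo_tool", "arguments": {"targets": [{"hand": 1,"x": 0,"y": 0,"z": -0.06,"roll": 0},{"hand": 1,"x": 0,"y": 0,"z": -0.095,"roll": 0},{"hand": 1,"x": 0,"y": 0.07,"z": -0.095,"roll": 0},{"hand": 1,"x": 0,"y": 0.144,"z": -0.095,"roll": 0},{"hand": 1,"x": 0,"y": 0.144,"z": -0.09,"roll": 0},{"hand": 1,"x": 0,"y": 0.144,"z": -0.04,"roll": 0},{"hand": 1,"x": 0,"y": 0.144,"z": 0,"roll": 0},{"hand": 1,"x": 0,"y": 0.13,"z": 0,"roll": 0},{"hand": 1,"x": 0,"y": 0.11,"z": 0,"roll": 0},{"hand": 1,"x": 0,"y": 0.09,"z": 0,"roll": 0}]}}

```text
time: 9.1
tool_pos: [0.4437, 0.0967, 0.0817]
tcp_rot: [3.136, 0.123, 0.001]
wrist_force: [0.0, -5.7, 4.8]
width: -0.002
grip_force: 2.9
```

{"name": "servo_tool", "arguments": {"targets": [{"hand": 1,"x": 0,"y": -0.02,"z": 0,"roll": 0},{"hand": 1,"x": 0,"y": -0.04,"z": 0,"roll": 0},{"hand": 1,"x": 0,"y": -0.06,"z": 0,"roll": 0},{"hand": 1,"x": 0,"y": -0.08,"z": 0,"roll": 0},{"hand": 1,"x": 0,"y": -0.09,"z": 0,"roll": 0},{"hand": 1,"x": 0,"y": -0.09,"z": 0,"roll": 0},{"hand": 1,"x": 0,"y": -0.09,"z": 0,"roll": 0}]}}

```text
time: 9.68
tool_pos: [0.4395, 0.1436, 0.081]
tcp_rot: [-3.138, -0.124, -0.001]
wrist_force: [-0.1, -1.0, 1.3]
width: 0.002
grip_force: 0.7
```

{"name": "servo_tool", "arguments": {"targets": [{"hand": 1,"x": 0,"y": 0,"z": -0.06,"roll": 0},{"hand": 1,"x": 0,"y": 0,"z": -0.095,"roll": 0},{"hand": 1,"x": 0,"y": 0.07,"z": -0.095,"roll": 0},{"hand": 1,"x": 0,"y": 0.144,"z": -0.095,"roll": 0},{"hand": 1,"x": 0,"y": 0.144,"z": -0.09,"roll": 0},{"hand": 1,"x": 0,"y": 0.144,"z": -0.04,"roll": 0},{"hand": 1,"x": 0,"y": 0.144,"z": 0,"roll": 0},{"hand": 1,"x": 0,"y": 0.13,"z": 0,"roll": 0},{"hand": 1,"x": 0,"y": 0.11,"z": 0,"roll": 0},{"hand": 1,"x": 0,"y": 0.09,"z": 0,"roll": 0}]}}

```text
time: 10.52
tool_pos: [0.4437, 0.097, 0.0819]
tcp_rot: [3.137, 0.123, 0.001]
wrist_force: [0.3, -5.1, 4.5]
width: -0.002
grip_force: 2.8
```

{"name": "servo_tool", "arguments": {"targets": [{"hand": 1,"x": 0,"y": -0.02,"z": 0,"roll": 0},{"hand": 1,"x": 0,"y": -0.04,"z": 0,"roll": 0},{"hand": 1,"x": 0,"y": -0.06,"z": 0,"roll": 0},{"hand": 1,"x": 0,"y": -0.08,"z": 0,"roll": 0},{"hand": 1,"x": 0,"y": -0.09,"z": 0,"roll": 0},{"hand": 1,"x": 0,"y": -0.09,"z": 0,"roll": 0},{"hand": 1,"x": 0,"y": -0.09,"z": 0,"roll": 0}]}}

```text
time: 11.1
tool_pos: [0.4396, 0.1437, 0.081]
tcp_rot: [-3.138, -0.124, -0.001]
wrist_force: [-0.0, 0.3, 1.6]
width: -0.001
grip_force: 0.6
```

```bash
python3 -c "
from h import *
red('w7')
s=bot.read_state()
fr(s,(W(.07,.075,.025),4.4),(W(.085,.075,.16),4.4))"
```

```text
t 11.1 tcp-hub stage mm [ 0.2 21.7 25. ] red {'top': (1366, np.float64(190.73)), 'scene': (2020, np.float64(191.02))} F [-0.   0.3  1.6]
[ 0.1396 -0.108  -0.0002] roll 0.0003
[ 0.1698 -0.1082 -0.2702] roll 0.0003
```

Estimated 4.9 mm past the rider. I'll check precisely from the viewing pose.

{"name": "servo_tool", "arguments": {"targets": [{"hand": 1,"x": 0,"y": 0,"z": -0.07,"roll": 0},{"hand": 1,"x": 0,"y": 0,"z": -0.14,"roll": 0},{"hand": 1,"x": 0,"y": 0,"z": -0.21,"roll": 0},{"hand": 1,"x": 0.05,"y": -0.03,"z": -0.265,"roll": 0},{"hand": 1,"x": 0.12,"y": -0.06,"z": -0.265,"roll": 0},{"hand": 1,"x": 0.18,"y": -0.09,"z": -0.265,"roll": 0},{"hand": 1,"x": 0.18,"y": -0.09,"z": -0.265,"roll": 0},{"hand": 1,"x": 0.18,"y": -0.09,"z": -0.265,"roll": 0},{"hand": 1,"x": 0.18,"y": -0.09,"z": -0.265,"roll": 0},{"hand": 1,"x": 0.18,"y": -0.09,"z": -0.265,"roll": 0}]}}

```text
time: 12.08
tool_pos: [0.5243, 0.1936, 0.2122]
tcp_rot: [3.139, 0.122, -0.003]
wrist_force: [-0.1, 0.2, -0.4]
width: 0.001
grip_force: 0.0
```

```bash
cat >> h.py <<'E'
def look(name):
    s=bot.read_state(); im=read_camera("wrist"); C=cam('wrist',s); cv2.imwrite(f"pics/{name}raw.png",im[:,:,::-1])
    f=im.astype(int); p=proj(C,[.632,.212,.083]).astype(int); x0,y0=p[0]-26,max(p[1]-35,0)
    c=f[y0:y0+70,x0:x0+52]; r,g,b=c[...,0],c[...,1],c[...,2]; P={}
    for n,w in (("idx",r-np.maximum(g,b)-40),("mark",b-np.maximum(r,g)-25)):
        m=(w>0).astype(np.uint8); k,lab,st,_=cv2.connectedComponentsWithStats(m,connectivity=8); j=1+np.argmax(st[1:,4]); L=lab==j
        cols=np.where(L.any(0))[0]; h=L.sum(0); lw=[q for q in cols if h[q]<=4]   # line columns
        wt=np.clip(w,0,None)*L
        v=[(wt[:,q]*np.arange(len(wt))).sum()/wt[:,q].sum() for q in lw]
        P[n]=[onplane(C,(x0+q,y0+vv),.083) for q,vv in zip(lw,v)]
    sx=lambda A:[round(1000*((a-HUB)@[np.cos(np.radians(YAW)),np.sin(np.radians(YAW)),0]),2) for a in A]
    a,b=sx(P['idx']),sx(P['mark']); print("idx",a,"mark",b,"diff",np.median(a)-np.median(b))
    cv2.imwrite(f"pics/{name}.png",cv2.resize(im[y0:y0+70,x0:x0+52,::-1],None,fx=8,fy=8,interpolation=cv2.INTER_CUBIC))
E
python3 - <<'E'
from h import *
print(bot.read_state()['tool_pos']); red(); look("l1")
# same for old picture
import h
s=np.load("s2.npy",allow_pickle=True).item(); h.bot=type('B',(),{'read_state':staticmethod(lambda:s)}); h.read_camera=lambda n:cv2.imread("pics/w2raw.png")[:,:,::-1]
look("l0")
E
```

```text
[0.52425005 0.19363376 0.21219638]
t 12.08 tcp-hub stage mm [ 88.5  65.  156.2] red {'top': (833, np.float64(190.41)), 'scene': (1551, np.float64(190.76))} F [-0.1  0.2 -0.4]
idx [np.float64(191.79), np.float64(191.62), np.float64(191.57), np.float64(191.58), np.float64(191.58), np.float64(191.58), np.float64(191.58), np.float64(191.58), np.float64(191.59), np.float64(191.59), np.float64(191.68), np.float64(191.7), np.float64(191.71)] mark [np.float64(196.72), np.float64(196.55), np.float64(196.56), np.float64(196.55), np.float64(196.53), np.float64(196.57), np.float64(196.55)] diff -4.960000000000008
idx [np.float64(207.75), np.float64(207.64), np.float64(207.63), np.float64(207.63), np.float64(207.62), np.float64(207.7), np.float64(207.73), np.float64(207.73), np.float64(207.74), np.float64(207.74), np.float64(207.73), np.float64(207.76), np.float64(207.76)] mark [np.float64(196.34), np.float64(196.25), np.float64(196.24), np.float64(196.25), np.float64(196.24), np.float64(196.27), np.float64(196.22)] diff 11.47999999999999
```

View pics/l1.png

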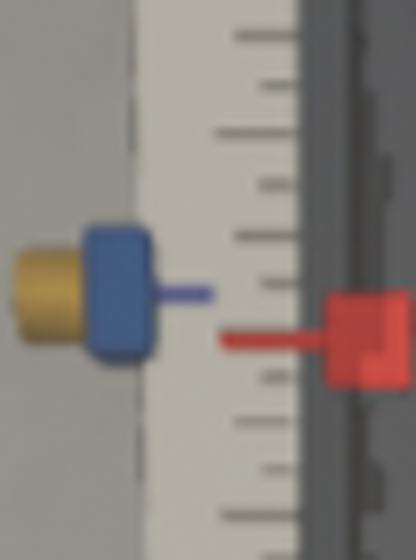

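The index is 4.96 mm past the mark, with the red line at row 340 and the blue at 294, so step 1 is met. Next I reverse: about 9 mm of nut travel (202°).

{"name": "servo_tool", "arguments": {"targets": [{"hand": 1,"x": -0.06,"y": 0,"z": 0,"roll": 0},{"hand": 1,"x": -0.12,"y": 0,"z": 0,"roll": 0},{"hand": 1,"x": -0.177,"y": 0.002,"z": 0.03,"roll": 0},{"hand": 1,"x": -0.177,"y": 0.002,"z": 0.08,"roll": 0},{"hand": 1,"x": -0.177,"y": 0.002,"z": 0.13,"roll": 0},{"hand": 1,"x": -0.177,"y": 0.002,"z": 0.17,"roll": 0},{"hand": 1,"x": -0.177,"y": 0.002,"z": 0.17,"roll": 0},{"hand": 1,"x": -0.177,"y": 0.002,"z": 0.17,"roll": 0},{"hand": 1,"x": -0.177,"y": 0.002,"z": 0.17,"roll": 0}]}}

```text
time: 12.98
tool_pos: [0.4382, 0.1866, 0.1293]
tcp_rot: [-3.139, -0.122, -0.003]
wrist_force: [0.3, 0.4, -0.8]
width: -0.002
grip_force: 0.0
```

Run:
```python
from h import *
red('w8'); s=bot.read_state()
fr(s,(W(0,.064,.016),4.4),(W(0,-.02,.025),4.4))
```

```text
t 12.98 tcp-hub stage mm [ 2.1 64.6 73.3] red {'top': (1369, np.float64(190.73)), 'scene': (2011, np.float64(191.04))} F [ 0.3  0.4 -0.8]
[-0.0062  0.0019  0.1157] roll 0.0004
[-0.0063  0.1699  0.0976] roll 0.0004
```

View pics/w8.png

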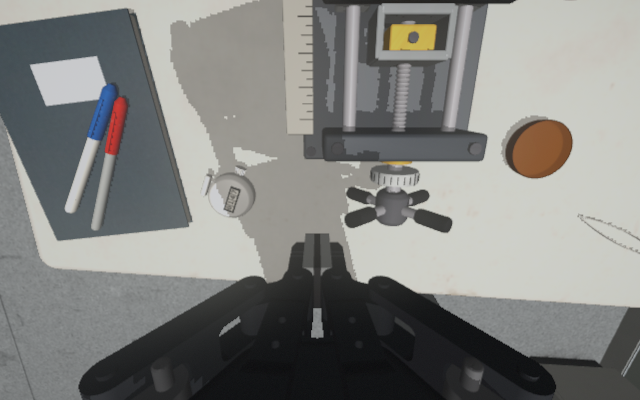

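The fingers at (317,240) are left of the wheel, with its left spoke's end at (350,222) and the tally counter well clear at (232,195). Sweep right.

{"name": "servo_tool", "arguments": {"targets": [{"hand": 1,"x": -0.004,"y": 0,"z": 0.06,"roll": 0},{"hand": 1,"x": -0.004,"y": 0,"z": 0.115,"roll": 0},{"hand": 1,"x": -0.004,"y": 0,"z": 0.115,"roll": 0},{"hand": 1,"x": -0.004,"y": 0.02,"z": 0.115,"roll": 0},{"hand": 1,"x": -0.004,"y": 0.04,"z": 0.108,"roll": 0},{"hand": 1,"x": -0.004,"y": 0.06,"z": 0.1,"roll": 0},{"hand": 1,"x": -0.004,"y": 0.08,"z": 0.097,"roll": 0},{"hand": 1,"x": -0.004,"y": 0.1,"z": 0.097,"roll": 0},{"hand": 1,"x": -0.004,"y": 0.12,"z": 0.097,"roll": 0},{"hand": 1,"x": -0.004,"y": 0.14,"z": 0.097,"roll": 0}]}}

```text
time: 13.97
tool_pos: [0.4428, 0.1161, 0.0816]
tcp_rot: [-3.138, -0.123, -0.006]
wrist_force: [1.2, 3.5, -0.3]
width: 0.001
grip_force: 1.3
```

{"name": "servo_tool", "arguments": {"targets": [{"hand": 1,"x": 0,"y": 0.015,"z": 0,"roll": 0},{"hand": 1,"x": 0,"y": 0.03,"z": 0,"roll": 0},{"hand": 1,"x": 0,"y": 0.03,"z": 0,"roll": 0},{"hand": 1,"x": 0,"y": 0.03,"z": 0,"roll": 0}]}}

```text
time: 14.3
tool_pos: [0.4422, 0.1003, 0.0795]
tcp_rot: [3.138, 0.121, -0.001]
wrist_force: [0.6, -0.1, 2.5]
width: 0.004
grip_force: 0.9
```

Run:
```python
from h import *
red('w9')
```

```text
t 14.3 tcp-hub stage mm [ -0.4 -21.7  23.5] red {'top': (1252, np.float64(191.54)), 'scene': (1962, np.float64(191.71))} F [ 0.6 -0.1  2.5]
```

{"name": "servo_tool", "arguments": {"targets": [{"hand": 1,"x": 0,"y": 0,"z": -0.06,"roll": 0},{"hand": 1,"x": 0,"y": 0,"z": -0.098,"roll": 0},{"hand": 1,"x": 0,"y": -0.07,"z": -0.098,"roll": 0},{"hand": 1,"x": 0,"y": -0.144,"z": -0.098,"roll": 0},{"hand": 1,"x": 0,"y": -0.144,"z": -0.09,"roll": 0},{"hand": 1,"x": 0,"y": -0.144,"z": -0.04,"roll": 0},{"hand": 1,"x": 0,"y": -0.144,"z": -0.003,"roll": 0},{"hand": 1,"x": 0,"y": -0.13,"z": -0.003,"roll": 0},{"hand": 1,"x": 0,"y": -0.11,"z": -0.003,"roll": 0},{"hand": 1,"x": 0,"y": -0.09,"z": -0.003,"roll": 0}]}}

```text
time: 15.28
tool_pos: [0.4383, 0.1471, 0.0815]
tcp_rot: [-3.137, -0.123, 0.002]
wrist_force: [-0.4, 4.4, 3.3]
width: 0.001
grip_force: 2.4
```

{"name": "servo_tool", "arguments": {"targets": [{"hand": 1,"x": 0,"y": 0.015,"z": 0,"roll": 0},{"hand": 1,"x": 0,"y": 0.03,"z": 0,"roll": 0},{"hand": 1,"x": 0,"y": 0.045,"z": 0,"roll": 0},{"hand": 1,"x": 0,"y": 0.06,"z": 0,"roll": 0},{"hand": 1,"x": 0,"y": 0.07,"z": 0,"roll": 0},{"hand": 1,"x": 0,"y": 0.076,"z": 0,"roll": 0},{"hand": 1,"x": 0,"y": 0.076,"z": 0,"roll": 0},{"hand": 1,"x": 0,"y": 0.076,"z": 0,"roll": 0}]}}

```text
time: 15.95
tool_pos: [0.4419, 0.1079, 0.0813]
tcp_rot: [3.138, 0.122, 0.001]
wrist_force: [-0.6, 1.1, 2.0]
width: -0.003
grip_force: 1.1
```

Run:
```python
from h import *
red('w10')
```

```text
t 15.95 tcp-hub stage mm [ -0.2 -14.1  25.3] red {'top': (1365, np.float64(195.1)), 'scene': (1886, np.float64(195.35))} F [-0.6  1.1  2. ]
```

{"name": "servo_tool", "arguments": {"targets": [{"hand": 1,"x": 0,"y": 0.006,"z": 0,"roll": 0},{"hand": 1,"x": 0,"y": 0.012,"z": 0,"roll": 0},{"hand": 1,"x": 0,"y": 0.018,"z": 0,"roll": 0},{"hand": 1,"x": 0,"y": 0.018,"z": 0,"roll": 0},{"hand": 1,"x": 0,"y": 0.018,"z": 0,"roll": 0},{"hand": 1,"x": 0,"y": 0.008,"z": 0,"roll": 0},{"hand": 1,"x": 0,"y": 0.008,"z": 0,"roll": 0},{"hand": 1,"x": 0,"y": 0.008,"z": -0.06,"roll": 0},{"hand": 1,"x": 0,"y": 0.008,"z": -0.12,"roll": 0},{"hand": 1,"x": 0,"y": 0.008,"z": -0.2,"roll": 0}]}}

```text
time: 16.93
tool_pos: [0.4392, 0.1038, 0.1791]
tcp_rot: [3.137, 0.123, -0.011]
wrist_force: [1.0, -0.6, 0.3]
width: 0.001
grip_force: 0.0
```

{"name": "servo_tool", "arguments": {"targets": [{"hand": 1,"x": 0,"y": 0,"z": -0.065,"roll": 0},{"hand": 1,"x": 0.05,"y": -0.04,"z": -0.065,"roll": 0},{"hand": 1,"x": 0.11,"y": -0.1,"z": -0.065,"roll": 0},{"hand": 1,"x": 0.18,"y": -0.172,"z": -0.065,"roll": 0},{"hand": 1,"x": 0.18,"y": -0.172,"z": -0.065,"roll": 0},{"hand": 1,"x": 0.18,"y": -0.172,"z": -0.065,"roll": 0},{"hand": 1,"x": 0.18,"y": -0.172,"z": -0.065,"roll": 0},{"hand": 1,"x": 0.18,"y": -0.172,"z": -0.065,"roll": 0},{"hand": 1,"x": 0.18,"y": -0.172,"z": -0.065,"roll": 0}]}}

```text
time: 17.68
tool_pos: [0.5238, 0.1961, 0.2131]
tcp_rot: [3.138, 0.122, -0.002]
wrist_force: [-0.4, -1.3, 0.0]
width: 0.003
grip_force: 0.0
```

Run:
```python
from h import *
red(); look("l2")
im=cv2.imread("pics/l2raw.png"); cv2.imwrite("pics/f.png",cv2.resize(im[0:300,240:500],(520,600),interpolation=cv2.INTER_CUBIC))
```

```text
t 17.68 tcp-hub stage mm [ 88.2  67.6 157.1] red {'top': (1331, np.float64(195.29)), 'scene': (1452, np.float64(195.61))} F [-0.4 -1.3  0. ]
idx [np.float64(196.27), np.float64(196.27), np.float64(196.27), np.float64(196.27), np.float64(196.27), np.float64(196.31), np.float64(196.36), np.float64(196.36), np.float64(196.37), np.float64(196.37), np.float64(196.38), np.float64(196.33), np.float64(196.33)] mark [np.float64(196.85), np.float64(196.71), np.float64(196.54), np.float64(196.58), np.float64(196.57), np.float64(196.61), np.float64(196.57)] diff -0.25
```

View pics/f.png

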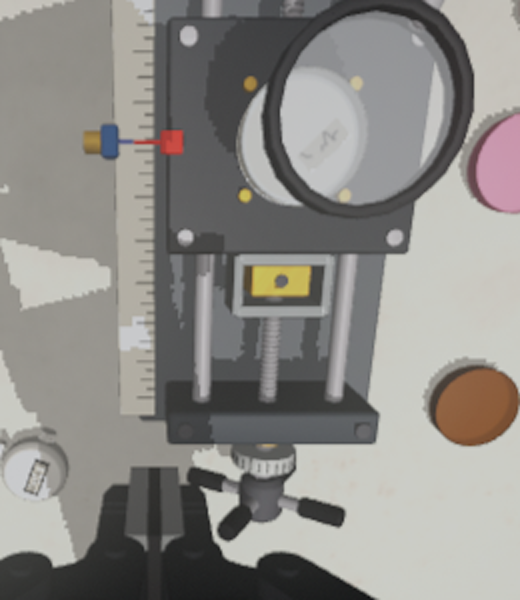

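The red and blue lines meet at row 141, with a residual of -0.25 mm. The nut at (280,281) sits against the carriage side of the fork, and the dish is still between its pins. The arm is clear, so I'm handing in.

```bash
python3 -c "
from workcell import ticket
print(ticket.finish_job())"
```

```text
the job is handed in; nothing more can be done
None
```

I ran the index 4.96 mm past the rider towards the robot and brought it back to 0.25 mm short of the rider's line. The nut bears on the carriage side of its fork, and I handed the job in at about 18 s; it returned no verdict.

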